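# Raise the pour-over stand's dripper arm to its stop collar and cam it tight

## Robot

A 6-joint arm with a two-finger parallel gripper is mounted at the origin on the work surface. World frame = base frame: x ahead of the robot, y to its left, z up, the work surface at z = 0. Lengths are in m, angles in rad, forces in N, time in s.
With the tool pointing down it reaches from about 0.275 to 0.775 m from the base axis. Payload 14.6 kg.
Tool frame: the origin (TCP) lies on the centre line of the jaws, within the pads' length; the fingertips stand tcp_to_tips ahead of it and the grasp point (between the pads) lies 3 mm ahead of it (tcp_to_tips is the distance from the TCP to the fingertips, in m); z points along the fingers, y is the line along which they close (so a half turn about z gives the same grasp; the last joint's range is limited). The gripper opens to 85 mm and grips with 20 to 120 N. Pads are 22 mm wide; open, the fingers measure 114 mm over their backs; the gripper's body (76 mm by 85 mm) begins 54 mm behind the grasp point. The pads swing forward as they close: fully open they stand 13 mm farther back than shut.
Start: joints at [-1.492, 0.263, -0.048, 1.259, 0, 1.415], TCP at [0.122, -0.511, 0.253] pointing down, gripper open.
Joint ranges: [-2.65, 2.65], [-0.89, 1.7], [-1.18, 1.37], [-2.13, 2.11], [-1.35, 1.29], [-3.14, 3.14]. Speed limits (rad/s): [1.89, 1.89, 2.57, 2.79, 3.14, 3.14].

## Interface

Orientations are given as [roll, pitch, yaw] about the fixed x, y, z axes, in that order (R = Rz(yaw) Ry(pitch) Rx(roll)).
In Python, from rig import * gives the robot as it stands. The module is installed in compiled form; this text tells all that it offers.
- The arm moves only by the tool jog_arm, never from a script. Its argument "steps" is text: rows parted by semicolons, each of 7 numbers parted by spaces: the shift along the tool's x, y, z in units of 40 mm (1.0 is 40 mm), then the turn, a rotation vector about the tool's x, y, z in units of 0.15 rad (1.0 is 0.15 rad), then the opening, from 0 (shut) to 1 (fully open). A call has 1 to 10 rows; each row shifts and turns the commanded pose from where the row before left it, along the tool's axes as they then stand; what a row does not reach is not made up. A row lasts 1/8 s, in which the tool goes at most 62.5 mm and 10.7 degrees, less where a joint would pass 70% of its speed; a pose out of reach is approached as far as the arm can. A call with a number of a shift or a turn outside -1 to 1 is refused whole. A call with a gripper value outside its range is refused whole. The fingers move at their own pace and stop on an object; "grip_force" is the grip in N (left out, the last holds). Time passes only in rows, so rows that do not move let the fingers close. It gives the time, the measured TCP pose, the force, the opening and the grip force at its end, in the units of the state.
- read_state(): the state, without advancing time (a new reading comes with each control period).
- read_camera(name): name is "scene" or "top" or "wrist"; returns a dict with "pixels" (420x560x3 uint8, red, green, blue), "camera_matrix" (3x3 intrinsics, pixels), "k1" (the pictures are not rectified: a ray, as slopes to the right and down, at radius r is drawn at 1 + k1 r^2 times it, then the intrinsics apply), "pose" (4x4, takes a point from camera to world coordinates). Camera axes: x right, y down, z forward; pixel columns grow to the right and rows downward; lengths in m; the calibration is good to about 2 mm. A picture is of the moment at which its call begins. There is no depth.
- hand_in(): hands the job in; it is judged then, once.
The state is a dict: "time": time; "joints": joint angles; "joint_velocities": joint speeds; "joint_efforts": joint torques, N m; "tool_pos": TCP position; "orientation": TCP orientation; "ft_force": force on the tool from outside, world axes, zero at the start; "ft_torque": the same for the moment, N m; "finger_gap": finger opening in m; "grip_force": force on a finger pad.
Only numpy, scipy, OpenCV 4.12 (cv2) and the standard library are available. Lean on these libraries where they do the work, as an engineer would, in place of code of your own. Each camera call takes 0.05 s, during which the arm holds its last target. There are 200 camera calls.

## Task

The dripper arm of the pour-over coffee stand has been unclamped and has sunk to the bottom of its post. Take it by its cam lever, lift it until you feel it come up against the stop collar that marks the brewing height, and while holding it up there swing the lever fully closed, towards the post's free side away from the dripper. Do not shift the collar or disturb the other things on the counter, and finish still holding the lever, with the arm at the collar.

Things in the scene. Friction and masses are not known exactly. Their poses are not given: they have to be found in the camera images.
- stand: Pour-over coffee stand, fixed to the counter: dark wooden base plate 170 (x) x 220 (y) x 18 mm, round steel post 16 mm thick, its top 290 mm above the counter. Origin: centre of the base's underside, z up. The post's axis is at x 0, y -55 mm in this frame. The dripper is on the post's +y side, the cam lever in front of it (-x side).
- dripper_arm: Aluminium clamp block (77 x 44 x 34 mm high) sliding on the post, with a ring on its +y side carrying a white cone dripper (116 mm across, rim 40 mm above the block's top, centre at x 25, y 95 mm). 0.45 to 0.75 kg in all; slides freely and sinks if let go while the lever is open; lowest: top 122 mm above the counter. Origin: on the post's axis at the block's top face; axes as the stand's.
- stop_collar: Round steel stop collar, 34 mm across, 15 mm high, clamped round the post above the arm, with a thumbscrew on its +x side; it halts the block from above. Its underside is 45 to 100 mm above the block's top when the arm lies lowest. It holds against a firm push but creeps above about 90 N. Origin: centre of its underside, on the post's axis.
- cam_lever (a joint): Angle (rad) of the steel cam lever about an upright pin on the block. 0 = open, pointing along the stand's -x; grows anticlockwise seen from above; 1.45 = fully closed (end stop), pointing nearly along the stand's -y. Starts at 0 to 0.3. Slight drag while open; over the last 0.7 rad the cam presses on the post and needs a few N more at the grip point. Closed, it stays shut and clamps the arm.
- lever_pin (a point): The lever's pivot: on the pin's upright axis at the lever's mid-height, 30 mm in front (-x of the stand) of the post's axis and 17 mm below the block's top. Rises with the arm.
- lever_grip (a point): Grip point on the lever: 80 mm from the pin along the lever, at mid-height and mid-thickness. The lever there is a straight flat bar 12 mm thick (level), 18 mm high, whose rounded end is 122 mm from the pin. Site axes: -x points along the lever away from the pin, y across its thickness, z up.
- server: Bystander: glass coffee server, 100 mm across, 98 mm high, with a handle. Origin: centre of its underside.
- mug: Bystander: white mug, 82 mm across, 92 mm high. Origin: centre of its underside.
- scoop: Bystander: steel spoon 150 mm long lying on the counter. Origin: centre of its underside.
- sugar_jar: Bystander: glass jar with a steel cap, 68 mm across and 68 mm high. Origin: centre of its underside.
- kettle: Bystander: steel gooseneck kettle, 160 mm across, 150 mm high. Origin: centre of its underside.
- grinder: Bystander: steel hand coffee grinder, 54 mm across, 193 mm high, with a crank on top. Origin: centre of its underside.
- pepper_mill: Bystander: dark wooden pepper mill, 54 mm across, 158 mm high. Origin: centre of its underside.
- filter_box: Bystander: cardboard box of filters, 70 x 130 mm, 100 mm high. Origin: centre of its underside.

How it is judged:
On the way, in this order (a step that is already met when the one before it is completed fails the run):
1. the arm is held by the robot up against the stop collar (gap under 4 mm) with the lever still open (under 0.6 rad) (z of stop_collar in the frame of dripper_arm below 0.004 m and value of joint cam_lever below 0.6 rad and contact force between the fingers and dripper_arm above 1.5 N), for 0.2 s.
2. the lever is closed (over 1.35 rad) with the arm still at the collar and held (z of stop_collar in the frame of dripper_arm below 0.004 m and value of joint cam_lever above 1.35 rad and contact force between the fingers and dripper_arm above 1.5 N), for 0.2 s.
At the end, for the whole second after the job is handed in: The arm's block is within 4 mm of the stop collar's underside and still, the cam lever is closed beyond 1.35 rad, and the gripper still holds the lever (contact force over 1.5 N); server and mug do not prop the arm up (all of step 2 and height (world z) of dripper_arm above 0.155 m and linear speed of dripper_arm below 0.02 m/s and contact force between dripper_arm and server below 0.5 N and contact force between dripper_arm and mug below 0.5 N); the arm keeps its last pose, push and grip.
It fails at once if the stop collar is shifted on the post by more than 4 mm (distance of stop_collar from where it was at the start of the episode above 0.004 m).
It fails at once if the lever is swung shut (beyond 0.9 rad) while the arm is more than 8 mm below the collar (value of joint cam_lever above 0.9 rad and z of stop_collar in the frame of dripper_arm above 0.008 m).
It fails at once if a bystander is moved by more than 20 mm (distance of any of server, mug, scoop, sugar_jar, kettle, grinder, pepper_mill, filter_box from where it was at the start of the episode above 0.02 m).
It also fails if it takes over 38 s, if anything falls off the work surface, if the arm or the gripper's body presses on something with over 40 N, if the wrist force passes 120 N, or if a joint passes its speed limit or range.

## Working session

There is one attempt and no reset: what is moved stays moved. The work goes in short steps, Python scripts to look and compute and a tool call to move; the robot and the scene stay as the last step left them, time stands still between calls to the robot, and variables do not carry over. Pictures are saved under pics/ and viewed, at most 10 in all, crops included, and the job is handed in when it is done.

Besides the shell and the picture viewer there is one more tool, called after "Call:" by a JSON object that holds its "fn" and its "kwargs". jog_arm: Moves the arm, as the interface text tells. Its arguments: {"type":"object","properties":{"steps":{"type":"string"},"grip_force":{"type":"number"}},"required":["steps"]}

```bash
mkdir -p pics
cat > h.py <<'E'
from rig import *
import numpy as np, cv2
def shot(n,f):
    c=read_camera(n); np.savez('pics/'+f+'.npz',**{k:np.array(v) for k,v in c.items()})
    cv2.imwrite('pics/'+f+'.png',cv2.cvtColor(c['pixels'],cv2.COLOR_RGB2BGR)); return c
def load(f): return np.load('pics/'+f+'.npz')
def ray(c,u,v):
    K=c['camera_matrix'];k=float(c['k1'])
    d=cv2.undistortPoints(np.array([[[u,v]]],float),K,np.array([k,0,0,0.]))[0,0]
    P=c['pose']; r=P[:3,:3]@np.array([d[0],d[1],1]); return P[:3,3],r/np.linalg.norm(r)
def atz(c,u,v,z):
    o,r=ray(c,u,v); return o+r*(z-o[2])/r[2]
def tri(*rs):
    A=0;b=0
    for o,r in rs:
        M=np.eye(3)-np.outer(r,r);A=A+M;b=b+M@o
    p=np.linalg.solve(A,b); return p,[np.linalg.norm((np.eye(3)-np.outer(r,r))@(p-o)) for o,r in rs]
def proj(c,p):
    P=c['pose'];q=P[:3,:3].T@(np.array(p)-P[:3,3]);x=q[:2]/q[2];x=x*(1+float(c['k1'])*(x@x))
    K=c['camera_matrix'];return K[:2,:2]@x+K[:2,2]
E
python3 - <<'E'
from h import *
for n in ['scene','top','wrist']:
    c=shot(n,n+'0');print(n,c['k1'],np.round(c['pose'],3).tolist(),np.round(c['camera_matrix'],1).tolist())
print(read_state())
E
```

```text
scene -0.05230226326727607 [[0.068, 0.655, -0.752, 1.576], [0.998, -0.05, 0.047, -0.0], [-0.007, -0.754, -0.657, 1.001], [0.0, 0.0, 0.0, 1.0]] [[395.8, 0.0, 278.5], [0.0, 395.8, 218.1], [0.0, 0.0, 1.0]]
top 0.036592787572102645 [[0.131, -0.97, 0.205, 0.353], [-0.991, -0.129, 0.024, 0.033], [0.003, -0.207, -0.978, 1.375], [0.0, 0.0, 0.0, 1.0]] [[416.2, 0.0, 277.3], [0.0, 416.2, 211.1], [0.0, 0.0, 1.0]]
wrist -0.06651461767577002 [[0.232, -0.923, -0.308, 0.201], [-0.973, -0.221, -0.073, -0.491], [-0.0, 0.317, -0.949, 0.373], [0.0, 0.0, 0.0, 1.0]] [[330.8, 0.0, 277.6], [0.0, 330.8, 204.0], [0.0, 0.0, 1.0]]
{'time': 0.15, 'joints': array([-1.49230042e+00,  2.63434381e-01, -4.87603559e-02,  1.25943549e+00,
       -2.43388320e-05,  1.41550269e+00]), 'joint_velocities': array([ 0.00079752, -0.00228048,  0.00105328, -0.00137616, -0.00282078,
       -0.00016284]), 'joint_efforts': array([ 1.05592411e-03, -6.37830162e+01,  3.84645653e+01,  1.06745248e-02,
       -8.66092819e-05, -4.10906569e-05]), 'tool_pos': array([ 0.12160094, -0.51052418,  0.25293581]), 'orientation': array([-3.14076502e+00, -1.04933611e-04,  2.33789512e-01]), 'ft_force': array([-0.15325186,  0.61869851, -0.58587647]), 'ft_torque': array([ 0.00780776, -0.06544562, -0.01620175]), 'grip_force': 0.0, 'finger_gap': 0.08559230530928282}
```

View pics/scene0.png

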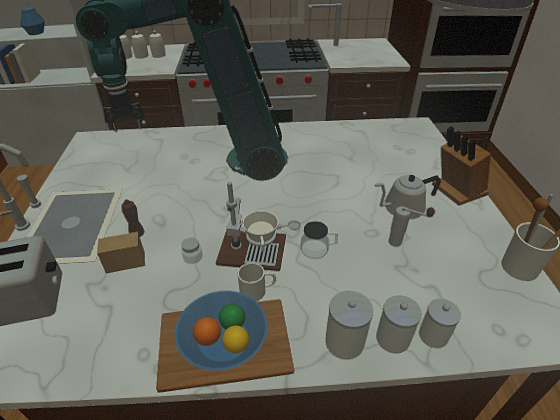

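View pics/top0.png

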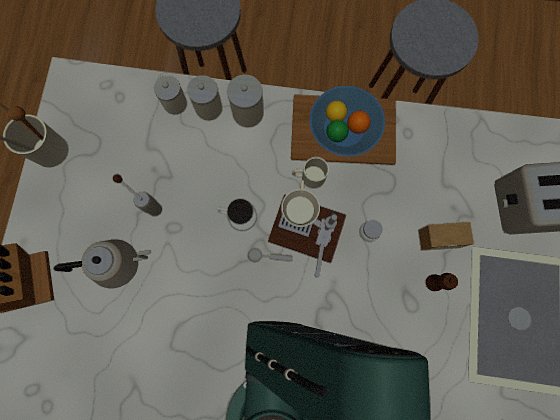

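The top view (x up, y left) shows the stand's base at about (307,232), the post at about (326,232) and the lever running down to about (318,275). The scoop is at (270,256), the sugar jar at (371,231), and the dripper at (300,209). I'll enlarge both views.

Run:
```python
from h import *
a=cv2.imread('pics/top0.png')[185:285,255:355];b=cv2.imread('pics/scene0.png')[170:280,200:300]
a=cv2.resize(a,(400,400),interpolation=3);b=cv2.resize(b,(400,440),interpolation=3)
o=np.zeros((440,800,3),np.uint8);o[:400,:400]=a;o[:,400:]=b
cv2.imwrite('pics/crop.png',cv2.convertScaleAbs(o,alpha=1.6))
```

```text
(no output)
```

View pics/crop.png

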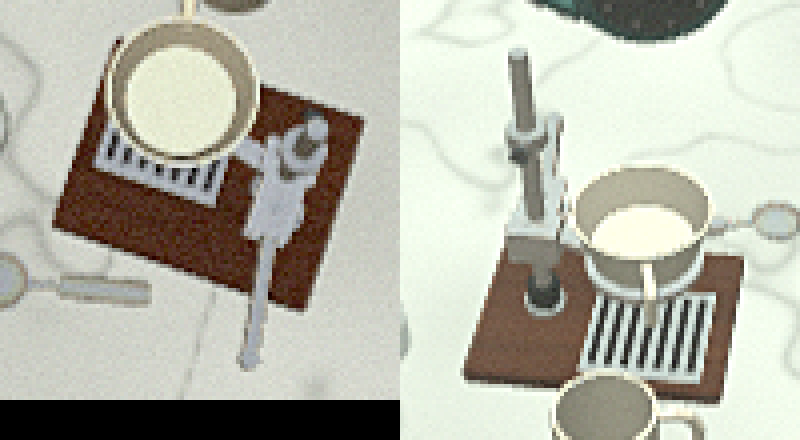

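The enlargement shows the base corners at top px (346.2,215), (330.7,262.7) and (268,242). The lever runs from (322,246) to its tip near (317.5,275.5). In the scene view the collar is at about (331,205) and the post top at about (329,183).

Run:
```python
from h import *
t=load('top0');s=load('scene0')
T=lambda x,y:(255+x/4,185+y/4); S=lambda x,y:(200+(x-400)/4,170+y/4)
p=[atz(t,*T(*q),.018) for q in [(365,120),(303,311),(52,228)]]
print(np.round(p,4)); e1=p[0]-p[1];e2=p[2]-p[1]
print('len',np.linalg.norm(e1),np.linalg.norm(e2),'yaw',np.arctan2(e1[1],e1[0]),np.arctan2(-e2[0],e2[1]))
yaw=(np.arctan2(e1[1],e1[0])+np.arctan2(-e2[0],e2[1]))/2
q=[atz(s,*S(*q),.018) for q in [(465,376),(718,398)]];print('scene far corners',np.round(q,4))
c=(p[0]+p[2])/2;R=np.array([[np.cos(yaw),-np.sin(yaw)],[np.sin(yaw),np.cos(yaw)]])
post=c[:2]+R@[0,-.055];pin=post+R@[-.03,0];print('c',c,'yaw',yaw,'post',post,'pin',pin)
a,b=[atz(t,*T(*q),.112) for q in [(265,250),(249,366)]];print('lever',a,b,np.linalg.norm(b[:2]-pin))
d=b-a;print('lever ang rel', (np.arctan2(d[1],d[0])-yaw-np.pi+np.pi)%(2*np.pi)-np.pi, 'tip from pin',b[:2]-pin, (np.arctan2(*(b[:2]-pin)[::-1])-yaw+2*np.pi)%(2*np.pi)-np.pi)
# heights
for n,v in [('posttop',S(517,52)),('collar',S(525,140)),('blocktopfront',S(535,225))]:
    o,r=ray(s,*v);k=((post-o[:2])@r[:2])/(r[:2]@r[:2]);print(n,o+k*r)
for z in (.29,.2,.185,.122): print(z,[proj(cc,[*post,z]).round(1) for cc in (t,s)])
print('tipproj scene',proj(s,b))
for n,u,v in [('scoop',291,257),('sugar',371,231),('mug',315,172),('server',240,212)]: print(n,atz(t,u,v,.0 if n=='scoop' else .08).round(3))
```

```text
[[ 0.6547 -0.1616  0.018 ]
 [ 0.4907 -0.1271  0.018 ]
 [ 0.5309  0.0839  0.018 ]]
len 0.16759400308594885 0.21480516001654068 yaw -0.20747126155655463 -0.18831299052115302
scene far corners [[ 0.6673 -0.1541  0.018 ]
 [ 0.7072  0.0553  0.018 ]]
c [ 0.59280091 -0.03886483  0.018     ] yaw -0.1978921260388538 post [ 0.58198774 -0.09279141] pin [ 0.55257324 -0.08689332]
lever [ 0.52326785 -0.08254301  0.112     ] [ 0.43497579 -0.08013961  0.112     ] 0.11779122607756812
lever ang rel 0.17067772373858414 tip from pin [-0.11759745  0.00675371] 0.14052437425110753
posttop [ 0.58164855 -0.08898298  0.28583426]
collar [ 0.581756   -0.09022578  0.19891804]
blocktopfront [ 0.58171063 -0.08970547  0.10664655]
0.29 [array([334.6, 218. ]), array([227.9, 182. ])]
0.2 [array([330.3, 224. ]), array([230.4, 204.8])]
0.185 [array([329.6, 224.9]), array([230.8, 208.4])]
0.122 [array([327. , 228.5]), array([232.4, 222.9])]
tipproj scene [236.94318199 197.96666881]
scoop [0.494 0.003 0.   ]
sugar [ 0.6   -0.235  0.08 ]
mug [ 0.769 -0.038  0.08 ]
server [0.606 0.183 0.08 ]
```

Call:
{"fn": "jog_arm", "kwargs": {"steps": "0.9 -0.75 0 0 0 0 1;0.95 -0.77 0 0 0 0 1;0.95 -0.77 0 0 0 0 1;0.95 -0.77 0 0 0 0 1;0.95 -0.77 0 0 0 0 1;0.95 -0.77 0 0 0 0 1;0.95 -0.77 0 0 0 0 1;0.95 -0.77 0 0 0 0 1;0.95 -0.77 0 0 0 0 1;0.95 -0.77 0 0 0 0 1"}}

```text
time: 1.4
tool_pos: [0.4189, -0.1228, 0.2533]
orientation: [3.142, -0.0, 0.234]
ft_force: [0.8, -0.7, -0.7]
finger_gap: 0.0856
grip_force: 0.0
```

Call:
{"fn": "jog_arm", "kwargs": {"steps": "0.95 -0.77 0 0 0 -1 1;0 0 0 0 0 -1 1;0 0 0 0 0 -1 1;0 0 0 0 0 -1 1;0 0 0 0 0 -1 1;0 0 0 0 0 -1 1;0 0 0 0 0 -1 1;0 0 0 0 0 -1 1;0 0 0 0 0 -1 1;0 0 0 0 0 -1 1"}}

```text
time: 2.65
tool_pos: [0.4479, -0.0855, 0.2531]
orientation: [-3.141, -0.0, 1.739]
ft_force: [-0.1, 0.9, -0.7]
finger_gap: 0.0855
grip_force: 0.0
```

Call:
{"fn": "jog_arm", "kwargs": {"steps": "0 0 0 0 0 -1 1;0 0 0 0 0 -1 1;0 0 0 0 0 -1 1;0 0 0 0 0 -1 1;0 0 0 0 0 -1 1;0 0 0 0 0 -1 1;0 0 0 0 0 -1 1;0 0 0 0 0 -1 1;0 0 0 0 0 -1 1;0 0 0 0 0 0 1"}}

```text
time: 3.9
tool_pos: [0.4479, -0.0855, 0.2532]
orientation: [3.141, -0.0, 3.083]
ft_force: [0.6, 0.3, -0.4]
finger_gap: 0.0855
grip_force: 0.0
```

Run:
```python
from h import *
import rig
print([ (k,getattr(rig,k)) for k in dir(rig) if 'tip' in k.lower()])
c=shot('wrist','w1');print(c['pose'].round(3).tolist());s=read_state();print(s['time'],s['tool_pos'],s['orientation'],s['joints'],s['ft_force'])
```

```text
[('tcp_to_tips', 0.022)]
[[0.058, 0.947, 0.316, 0.367], [0.998, -0.055, -0.019, -0.08], [-0.0, 0.317, -0.949, 0.374], [0.0, 0.0, 0.0, 1.0]]
3.95 [ 0.44793586 -0.08550671  0.25317561] [ 3.14151207e+00 -2.66305749e-04  3.08056653e+00] [-3.67634614e-01  1.45217476e-01 -2.04400491e-01  1.22145657e+00
 -3.55066248e-06 -3.06608476e-01] [ 0.39428212  0.0129232  -0.1539523 ]
```

View pics/w1.png

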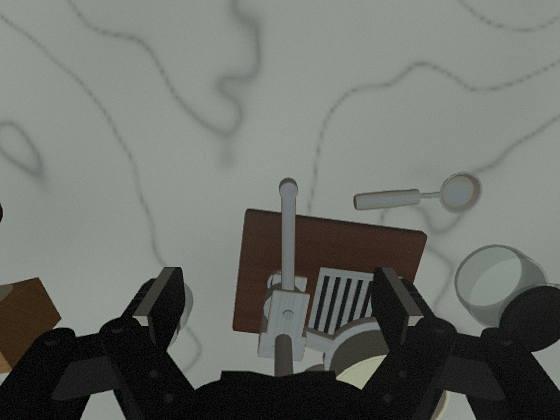

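The wrist view shows the lever as a vertical bar, with its tip at (288,179), the bar's axis at (288.5,285) and the pin head at about (288,314). The scoop lies to the right at (385,199), clear of the fingers. I'll triangulate against the top view.

Run:
```python
from h import *
t=load('top0');w=load('w1')
T=lambda x,y:(255+x/4,185+y/4)
print('tip tri',tri(ray(t,*T(249,370)),ray(w,288,178)))
for z in (.105,.114):
  a=atz(w,288,179,z);b=atz(w,288.5,285,z);print(z,a,b,'dir',np.arctan2(a[1]-b[1],b[0]-a[0]))
print('pin',atz(w,288,314,.122), 'corner',[atz(w,*q,.018).round(4) for q in [(246,209),(427,233),(233,330)]])
```

```text
tip tri (array([ 0.43016352, -0.07744044,  0.12397474]), [np.float64(0.00223173295255526), np.float64(0.0022317329525552527)])
0.105 [ 0.43460228 -0.07523283  0.105     ] [ 0.53651056 -0.07962279  0.105     ] dir 0.04305096039080782
0.114 [ 0.43232256 -0.07538756  0.114     ] [ 0.53081716 -0.07963047  0.114     ] dir 0.043050960390807975
pin [ 0.55629414 -0.08150928  0.122     ] corner [array([ 0.489 , -0.1232,  0.018 ]), array([0.5315, 0.0877, 0.018 ]), array([ 0.6561, -0.1556,  0.018 ])]
```

Call:
{"fn": "jog_arm", "kwargs": {"steps": "-0.5 0.14 0.6 0 0 -0.12 1;0 0 0.8 0 0 0 1;0 0 0.8 0 0 0 1;0 0 0.8 0 0 0 1;0 0 0.6 0 0 0 1;0 0 0 0 0 0 0.3;0 0 0 0 0 0 0;0 0 0 0 0 0 0;0 0 0 0 0 0 0;0 0 0 0 0 0 0", "grip_force": 70}}

```text
time: 5.2
tool_pos: [0.4686, -0.0808, 0.1098]
orientation: [3.141, 0.001, 3.102]
ft_force: [-0.2, 4.1, 7.4]
finger_gap: 0.0108
grip_force: 69.7
```

Run:
```python
from h import *
c=shot('wrist','w2');s=read_state();print(s)
```

```text
{'time': 5.25, 'joints': array([-0.34292728,  0.27423684, -0.44915577,  0.84644852,  0.00094201,
       -0.30357229]), 'joint_velocities': array([ 1.00738027e-03, -1.18085465e-03, -1.51144248e-03, -8.73419249e-05,
       -1.15944062e-03, -2.17206558e-03]), 'joint_efforts': array([ -2.27801375, -55.7160151 ,  31.44756675,  -0.64373732,
        -0.98352581,   0.40194358]), 'tool_pos': array([ 0.46864156, -0.08083712,  0.10985775]), 'orientation': array([3.14097925e+00, 1.19311818e-03, 3.10223774e+00]), 'ft_force': array([-0.22437911,  3.77762186,  6.63781955]), 'ft_torque': array([0.77428585, 0.03087357, 0.4274652 ]), 'grip_force': 69.70372796058655, 'finger_gap': 0.010819569664526275}
```

View pics/w2.png

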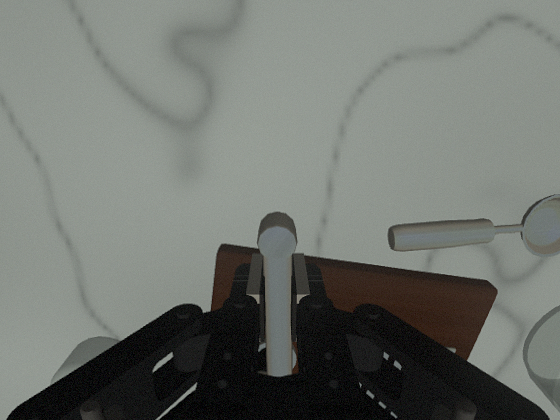

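The bar sits between the pads with its tip free at (277,230). The gap is 11 mm, so the grasp is good. Next is the lift.

Call:
{"fn": "jog_arm", "kwargs": {"steps": "0 0 -0.1 0 0 0 0;0 0 -0.2 0 0 0 0;0 0 -0.2 0 0 0 0;0 0 -0.2 0 0 0 0;0 0 -0.2 0 0 0 0;0 0 -0.1 0 0 0 0;0 0 0 0 0 0 0"}}

```text
time: 6.12
tool_pos: [0.4686, -0.0807, 0.1495]
orientation: [3.141, 0.001, 3.102]
ft_force: [4.6, 3.4, -5.1]
finger_gap: 0.0106
grip_force: 68.4
```

Call:
{"fn": "jog_arm", "kwargs": {"steps": "0 0 -0.1 0 0 0 0;0 0 -0.1 0 0 0 0;0 0 -0.1 0 0 0 0"}}

```text
time: 6.5
tool_pos: [0.4686, -0.0807, 0.1613]
orientation: [3.141, 0.0, 3.102]
ft_force: [5.7, 3.6, -7.0]
finger_gap: 0.0107
grip_force: 68.2
```

Call:
{"fn": "jog_arm", "kwargs": {"steps": "0 0 -0.08 0 0 0 0;0 0 -0.08 0 0 0 0"}}

```text
time: 6.75
tool_pos: [0.4686, -0.0807, 0.1677]
orientation: [3.141, 0.0, 3.102]
ft_force: [4.6, 3.7, -8.2]
finger_gap: 0.0111
grip_force: 68.2
```

Call:
{"fn": "jog_arm", "kwargs": {"steps": "0 0 -0.08 0 0 0 0;0 0 -0.08 0 0 0 0"}}

```text
time: 7.0
tool_pos: [0.4686, -0.0807, 0.174]
orientation: [3.141, 0.0, 3.102]
ft_force: [4.8, 3.1, -7.2]
finger_gap: 0.0108
grip_force: 68.2
```

Call:
{"fn": "jog_arm", "kwargs": {"steps": "0 0 -0.06 0 0 0 0;0 0 -0.06 0 0 0 0"}}

```text
time: 7.25
tool_pos: [0.4686, -0.0807, 0.1788]
orientation: [3.141, 0.0, 3.102]
ft_force: [5.3, 4.2, -7.6]
finger_gap: 0.0108
grip_force: 68.2
```

Call:
{"fn": "jog_arm", "kwargs": {"steps": "0 0 -0.06 0 0 0 0;0 0 -0.05 0 0 0 0"}}

```text
time: 7.5
tool_pos: [0.4686, -0.0807, 0.1832]
orientation: [3.141, 0.0, 3.102]
ft_force: [5.5, 3.7, -8.5]
finger_gap: 0.0109
grip_force: 68.2
```

Call:
{"fn": "jog_arm", "kwargs": {"steps": "0 0 -0.05 0 0 0 0;0 0 -0.05 0 0 0 0"}}

```text
time: 7.75
tool_pos: [0.4686, -0.0807, 0.1872]
orientation: [3.141, 0.0, 3.102]
ft_force: [5.3, 5.2, -6.9]
finger_gap: 0.0111
grip_force: 68.2
```

Run:
```python
from h import *
shot('scene','s3')
cv2.imwrite('pics/s3c.png',cv2.convertScaleAbs(cv2.resize(cv2.imread('pics/s3.png')[165:265,195:295],(600,600),interpolation=3),alpha=1.6))
s=load('s3')
for z in (.19,.2,.205,.21,.22,.29):print(z,((proj(s,[.5835,-.0905,z])-[195,165])*6).round())
```

```text
0.19 [218. 255.]
0.2 [217. 241.]
0.205 [216. 233.]
0.21 [215. 226.]
0.22 [214. 211.]
0.29 [202. 104.]
```

View pics/s3c.png

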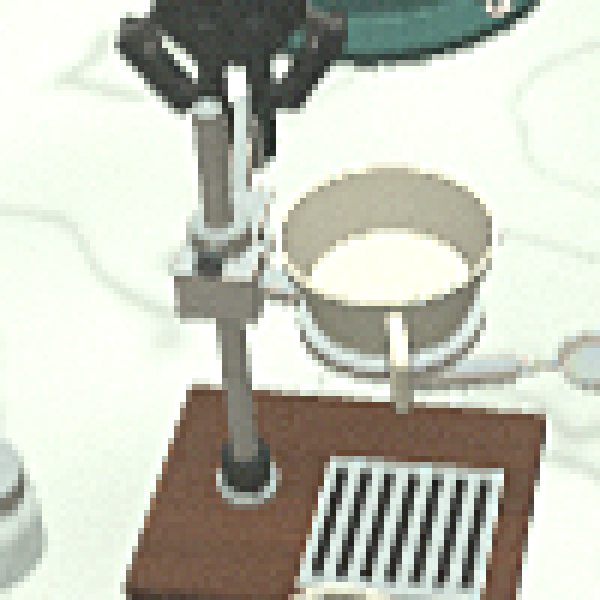

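The arm has risen with the lever. The collar at about (222,240) is now just above the block top at about (220,260). Only a few mm remain, so I'll continue in small steps until it touches.

Call:
{"fn": "jog_arm", "kwargs": {"steps": "0 0 -0.05 0 0 0 0;0 0 -0.05 0 0 0 0"}}

```text
time: 8.05
tool_pos: [0.4685, -0.0807, 0.1908]
orientation: [3.14, -0.0, 3.102]
ft_force: [12.1, 2.2, -27.1]
finger_gap: 0.0107
grip_force: 67.8
```

Call:
{"fn": "jog_arm", "kwargs": {"steps": "0 0 -0.05 0 0 0 0;0 0 0 0 0 0 0"}}

```text
time: 8.3
tool_pos: [0.4685, -0.0805, 0.1913]
orientation: [3.139, -0.002, 3.102]
ft_force: [15.8, 2.5, -37.6]
finger_gap: 0.0104
grip_force: 68.8
```

Call:
{"fn": "jog_arm", "kwargs": {"steps": "0 0 0 0 0 0 0;0 0 0 0 0 0 0;0 0 0 0 0 0 0", "grip_force": 100}}

```text
time: 8.68
tool_pos: [0.4685, -0.0805, 0.1913]
orientation: [3.139, -0.002, 3.102]
ft_force: [15.9, 2.6, -36.8]
finger_gap: 0.0101
grip_force: 99.7
```

Call:
{"fn": "jog_arm", "kwargs": {"steps": "-0.015 -0.254 0 0 0 -0.8 0;-0.015 -0.254 0 0 0 -0.8 0;-0.015 -0.254 0 0 0 -0.8 0"}}

```text
time: 9.05
tool_pos: [0.4729, -0.1109, 0.1913]
orientation: [3.139, -0.0, -2.818]
ft_force: [19.7, 3.5, -37.5]
finger_gap: 0.0099
grip_force: 99.8
```

Call:
{"fn": "jog_arm", "kwargs": {"steps": "-0.035 -0.254 0 0 0 -0.8 0;-0.025 -0.254 0 0 0 -0.8 0;-0.015 -0.254 0 0 0 -0.8 0"}}

```text
time: 9.43
tool_pos: [0.4877, -0.1377, 0.1911]
orientation: [3.139, -0.002, -2.459]
ft_force: [9.7, -0.9, -33.9]
finger_gap: 0.0101
grip_force: 100.8
```

Call:
{"fn": "jog_arm", "kwargs": {"steps": "-0.015 -0.254 0 0 0 -0.8 0;-0.015 -0.254 0 0 0 -0.8 0"}}

```text
time: 9.68
tool_pos: [0.5021, -0.1521, 0.1911]
orientation: [3.138, -0.002, -2.219]
ft_force: [7.9, -3.6, -31.1]
finger_gap: 0.0099
grip_force: 101.3
```

Call:
{"fn": "jog_arm", "kwargs": {"steps": "-0.015 -0.254 0 0 0 -0.8 0;-0.015 -0.254 0 0 0 -0.8 0"}}

```text
time: 9.93
tool_pos: [0.5197, -0.1627, 0.1911]
orientation: [3.138, -0.002, -1.98]
ft_force: [7.3, -7.1, -30.9]
finger_gap: 0.01
grip_force: 101.7
```

Call:
{"fn": "jog_arm", "kwargs": {"steps": "-0.01 -0.2 0 0 0 -0.6 0;0 0 0 0 0 0 0;0 0 0 0 0 0 0"}}

```text
time: 10.3
tool_pos: [0.5275, -0.1657, 0.1911]
orientation: [3.139, -0.002, -1.893]
ft_force: [9.2, -9.8, -32.8]
finger_gap: 0.0102
grip_force: 100.9
```

Call:
{"fn": "jog_arm", "kwargs": {"steps": "0 -0.1 0 0 0 -0.3 0;0 0 0 0 0 0 0;0 0 0 0 0 0 0"}}

```text
time: 10.68
tool_pos: [0.5295, -0.1664, 0.1909]
orientation: [3.135, -0.002, -1.849]
ft_force: [-4.1, -6.4, -26.1]
finger_gap: 0.0101
grip_force: 104.0
```

Run:
```python
from h import *
s=read_state();print(s['tool_pos'],s['orientation'],s['ft_force'],s['ft_torque'])
shot('scene','s4');shot('top','t4')
f=lambda n,y,x:cv2.resize(cv2.imread(f'pics/{n}.png')[y:y+100,x:x+100],(400,400),interpolation=3)
cv2.imwrite('pics/c4.png',cv2.convertScaleAbs(np.hstack([f('s4',165,195),f('t4',185,265)]),alpha=1.6))
```

```text
[ 0.52949815 -0.16637172  0.19089231] [ 3.13543856e+00 -1.50297053e-03 -1.84920341e+00] [ -4.06508287  -6.35622666 -26.1423476 ] [-1.53478474  0.49999007 -1.55660144]
```

View pics/c4.png

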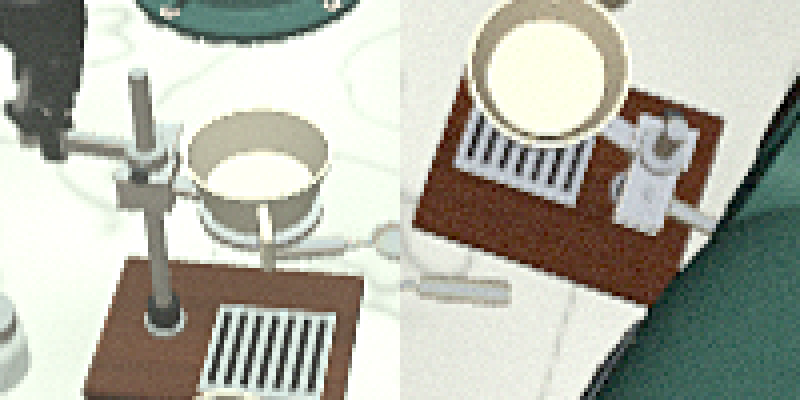

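The block is up against the collar. The lever points along -y and has reached its end stop: side force and torque rose, and the angle is about 1.45–1.48 rad. The gripper still holds the lever, so I'm handing in.

```bash
python3 -c "
from rig import *
print(hand_in())"
```

```text
the job is handed in; nothing more can be done
None
```

I lifted the dripper arm to the stop collar, swung the lever fully closed and handed the job in with the gripper still holding it, though `hand_in()` returned no verdict.

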